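# Open the bench bar clamp

### The arm

A 6-joint arm with a two-finger parallel gripper is mounted at the origin on the work surface. World frame = base frame: x ahead of the robot, y to its left, z up, the work surface at z = 0. Lengths are in m, angles in degrees, forces in N, time in s.
With the tool pointing down it reaches from about 0.3 to 0.75 m from the base axis. Payload 8.5 kg.
Tool frame: the origin (TCP) lies at the very end of the fingers, on their centre line; the grasp point (between the pads) lies 19 mm behind it (env.pinch_z is the distance from the TCP to the grasp point, in m); z points along the fingers, y is the line along which they close (so a half turn about z gives the same grasp; the last joint's range is limited). The gripper opens to 85 mm and grips with 20 to 120 N. Pads are 22 mm wide; open, the fingers measure 114 mm over their backs; the gripper's body (76 mm by 85 mm) begins 54 mm behind the grasp point. The pads swing forward as they close: fully open they stand 13 mm farther back than shut.
Start: joints at [-82.523, 21.807, 74.336, -0, 83.858, -12.336], TCP at [0.186, -0.517, 0.231] pointing down, gripper open.
Joint ranges: [-178.18, 178.18], [-50.72, 133.34], [12.68, 142.11], [-81.47, 261.47], [9.98, 163.14], [-165.26, 165.26]. Speed limits (degrees/s): [136.94, 136.94, 180, 180, 180, 180].

### API

Orientations are given as a 3x3 rotation matrix whose columns are the frame's x, y, z axes.
In Python, from rig import env, viewer gives the robot as it stands.
- The arm moves only by the tool drive_tool, never from a script. Its argument "series" is a list of rows, each a list of 3 entries, a list of its own where there are three numbers: the shift along the tool's x, y, z in m, then the turn about the tool's z in degrees, then the finger opening in m, from 0 to 0.0854. A call has 1 to 20 rows; each row is the pose to reach, as a shift and turn from the pose commanded when the call began, along the tool's axes at that moment; what a row does not reach only later rows make up. A row lasts 1/10 s, in which the tool goes at most 50 mm and 8.59 degrees, less where a joint would pass 70% of its speed; a pose out of reach is approached as far as the arm can. A call with a gripper value outside its range is refused whole. The fingers move at their own pace and stop on an object; "newtons" is the grip in N (left out, the last holds). Time passes only in rows, so rows that repeat a pose let the fingers close. It gives the time, the measured TCP pose, the force, the opening and the grip force at its end, in the units of the state.
- env.observe(): the state, without advancing time (a new reading comes with each control period).
- viewer.get_image(name): name is "side" or "top"; returns a dict with "img" (480x640x3 uint8, red, green, blue), "depth" (480x640 float32, m along the optical axis (not along the pixel's ray), 0 where there is no reading), "camera_matrix" (3x3 intrinsics, pixels), "distortion" ([k1, k2, p1, p2, k3] as OpenCV has them; the pictures are not rectified), "rvec" (rotation vector, rad) and "tvec" (3), from world to camera coordinates, as OpenCV has them. Camera axes: x right, y down, z forward; pixel columns grow to the right and rows downward; lengths in m; the calibration is good to about 2 mm. A picture is of the moment at which its call begins.
- env.close_job(): hands the job in; it is judged then, once.
The state is a dict: "time_s": time; "q": joint angles; "qvel": joint speeds; "joint_efforts": joint torques, N m; "position": TCP position; "tool_rot": TCP orientation; "ft_force": force on the tool from outside, world axes, zero at the start; "wrist_torque": the same for the moment, N m; "grip_width": finger opening in m; "gripper_force": force on a finger pad.
Only numpy, scipy, OpenCV 4.12 (cv2) and the standard library are available. Lean on these libraries where they do the work, as an engineer would, in place of code of your own. Each camera call takes 0.05 s, during which the arm holds its last target. There are 200 camera calls.

### The job

The glue in the striped handle blank has set, so open the blue bar clamp on the bench right up: press down the red release lever on its sliding jaw with the fingertips and, keeping it down, push the jaw back along the bar until it meets the end stop. Then take the fingers away so that the lever springs back up. Only press and push, lift nothing, and leave the blank lying across the bar and everything else where it is.

Things in the scene. Friction and masses are not known exactly. Their poses are not given: they have to be found in the camera images.
- clamp: bar clamp screwed to the bench; fixed. Aluminium bar 425 x 40 x 25 mm, toothed rack sunk in its top. Origin on the bench top, on the bar's centre line; x points along the bar the way the sliding jaw opens, z up. Along x: screw head with tommy bar -290 to -112 mm, blank near -80, sliding jaw, dark steel end stop 183 to 197 mm (49 mm high)
- jaw (a joint): position of the blue sliding jaw along the bar, m: 0 closed, 0.115 against the end stop; grows along clamp +x. Clamping face at clamp x = joint - 50 mm; jaw 116 mm long, 46 wide, up to 81 mm above the bench. Slides with about 4 N friction; unless the lever is held down a pawl in the rack (8 mm pitch) stops it opening, after at most 8 mm of slip. It ratchets freely towards closing
- release (a joint): angle of the red release lever, rad: 0 sprung up, 0.40 fully down; its pin is 83 mm behind the clamping face, 37 mm above the bench. It may start up to 0.14, the pawl resting part way up a tooth. The pawl clears the teeth beyond 0.17; 0.20 to 0.35 is a good place to hold it. The spring lifts the thumb bar with about 3 N at rest, 7 N fully down
- release_top (a point): top middle of the red thumb bar of the lever: ribbed roller 16 mm thick, 52 mm wide across the bar. Its top is 62 mm above the bench sprung up, 48 mm fully down; fingertips held about 52 mm above the bench keep it released. Travels with jaw and lever. It lies in a 50 mm gap along the bar, 18 mm (middle) before the push wall and 32 mm behind the jaw plate; open to both sides
- push_wall (a point): middle of the upright blue wall behind the thumb bar, which a fingertip on the thumb bar meets when pushed the opening way (clamp +x): 46 mm wide, 58 to 78 mm above the bench. Point 68 mm above the bench; travels with the jaw
- jaw_top (a point): middle of the top of the jaw plate, 10 mm behind the clamping face, 81 mm above the bench; travels with the jaw
- blank_center (a point): centre of the loose striped wooden handle blank (pale, dark, pale), 40 x 150 x 40 mm, lying across the top of the bar between the jaws, its middle 45 mm above the bench
- handle_center (a point): middle of the finished turned handle of pale wood, 130 x 34 mm, lying on the bench; to be left alone
- chuck_key_center (a point): middle of the steel T-shaped chuck key, 75 x 60 mm, lying; to be left alone
- gouge_center (a point): middle of the turning gouge with wooden handle, 225 mm long, lying; to be left alone
- pliers_center (a point): middle of the steel slip-joint pliers, 165 mm long, lying; to be left alone
- sanding_block_center (a point): middle of the cork sanding block, 75 x 45 x 28 mm; to be left alone
- glue_center (a point): middle of the white glue bottle with a yellow label and orange nozzle, 60 mm wide, 172 mm tall, standing; to be left alone
- boards_center (a point): middle of the two wider boards stacked, 175 x 95 x 44 mm; to be left alone

How it is judged (in metres and radians):
On the way, in this order (a step that is already met when the one before it is completed fails the run):
1. the release lever is pressed down, clear of the rack, before the jaw has moved more than 12 mm (value of joint release above 0.17 rad and distance of jaw_top from where it was at the start of the episode below 0.012 m), for 0.1 s.
2. the jaw has been pushed back to within 7 mm of the end stop (value of joint jaw above 0.108 m), for 0.1 s.
At the end, for the whole second after the job is handed in: the jaw stands still within 7 mm of the end stop, the release lever has sprung back up (below 0.06 rad), and the blank still lies across the bar within 15 mm of where it was (value of joint jaw above 0.108 m and value of joint release below 0.06 rad and velocity of joint jaw between -0.005 and 0.005 m/s and distance of blank_center from where it was at the start of the episode below 0.015 m); the robot touches nothing.
It fails at once if the blank is lifted, carried or shifted by more than 15 mm (distance of blank_center from where it was at the start of the episode above 0.015 m).
It fails at once if any of the other loose things on the bench is lifted, carried or shifted by more than 20 mm (distance of any of handle_center, chuck_key_center, gouge_center, pliers_center, sanding_block_center, glue_center, boards_center from where it was at the start of the episode above 0.02 m).
It also fails if it takes over 35 s, if anything falls off the work surface, if the arm or the gripper's body presses on something with over 40 N, if the wrist force passes 120 N, or if a joint passes its speed limit or range.

## Working session

There is one attempt and no reset: what is moved stays moved. The work goes in short steps, Python scripts to look and compute and a tool call to move; the robot and the scene stay as the last step left them, time stands still between calls to the robot, and variables do not carry over. Pictures are saved under pics/ and viewed, at most 10 in all, crops included, and the job is handed in when it is done.

Besides the shell and the picture viewer there is one more tool, called after "Request:" in YAML: its name, and indented under it one key for each argument. drive_tool: Moves the arm, as the interface text tells. Its arguments: {"type":"object","properties":{"series":{"type":"array"},"newtons":{"type":"number"}},"required":["series"]}

```bash
mkdir -p pics
cat > h.py <<'E'
import cv2,numpy as np
from rig import env,viewer
def grab(n,f):
    d=viewer.get_image(n); cv2.imwrite(f'pics/{f}.png',d['img'][:,:,::-1]); np.savez(f'{f}.npz',**d); return d
def world(d,u,v,z=None):
    R=cv2.Rodrigues(np.array(d['rvec'],float))[0]; t=np.array(d['tvec'],float).ravel()
    p=cv2.undistortPoints(np.array([[[u,v]]],float),d['camera_matrix'],d['distortion'])[0,0]
    r=R.T@np.array([p[0],p[1],1]); c=-R.T@t
    if z is not None: return c+r*(z-c[2])/r[2]
    return c+r*np.median(d['depth'][int(v)-1:int(v)+2,int(u)-1:int(u)+2])
E
python3 - <<'E'
from h import *
grab('top','t0');grab('side','s0')
o=env.observe();print(o['time_s'],o['tool_rot'],o['position'],o['ft_force'])
E
```

```text
0.1 [[ 9.40801425e-01  3.38958168e-01 -1.99870377e-04]
 [ 3.38958127e-01 -9.40800531e-01  1.32259485e-03]
 [ 2.60266170e-04 -1.31204681e-03 -9.99999105e-01]] [ 0.18637446 -0.51717392  0.23077298] [-1.89159213  0.31154249 -0.65329555]
```

View pics/t0.png

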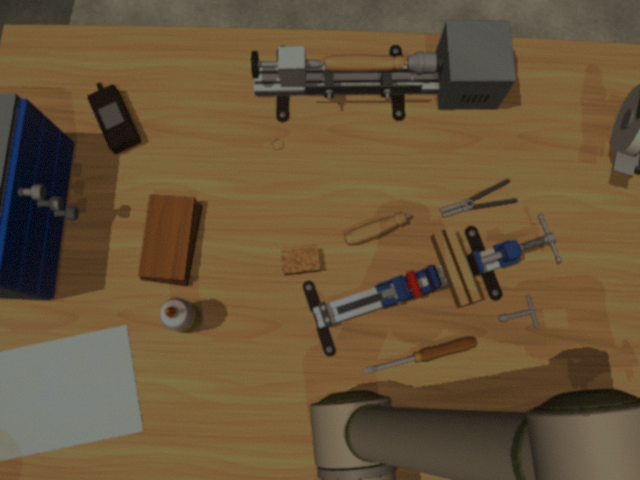

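View pics/s0.png

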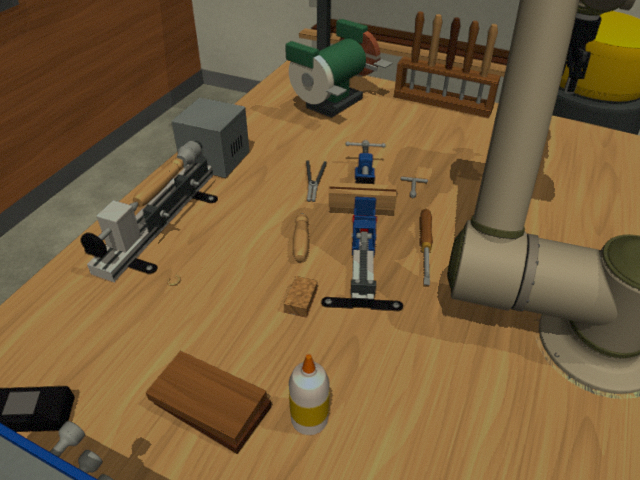

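The top view shows the clamp running from the end stop at (322,316) to the screw at (550,240), with the red lever near (413,284) and the blank near (462,267). I'll enlarge that area.

Run:
```python
from h import *
d=np.load('t0.npz');i=d['img'][220:350,300:500,::-1]
cv2.imwrite('pics/t0c.png',cv2.resize(i,None,fx=4,fy=4,interpolation=cv2.INTER_CUBIC))
for u,v,z in [(322,316,.049),(413,284,.062),(445,277,.081),(462,267,.065),(376,230,.017)]: print(u,v,world(d,u,v,z),world(d,u,v))
```

```text
322 316 [0.43590547 0.09109441 0.049     ] [0.43592969 0.09109637 0.04871338]
413 284 [ 0.50148528 -0.08095745  0.062     ] [ 0.50199106 -0.08147331  0.0584926 ]
445 277 [ 0.51401387 -0.13877504  0.081     ] [ 0.52228788 -0.14935999  0.02866757]
462 267 [ 0.53705046 -0.17509953  0.065     ] [ 0.53695598 -0.17497537  0.0655353 ]
376 230 [ 0.6158653  -0.01209417  0.017     ] [ 0.61223414 -0.01083581  0.03231975]
```

View pics/t0c.png

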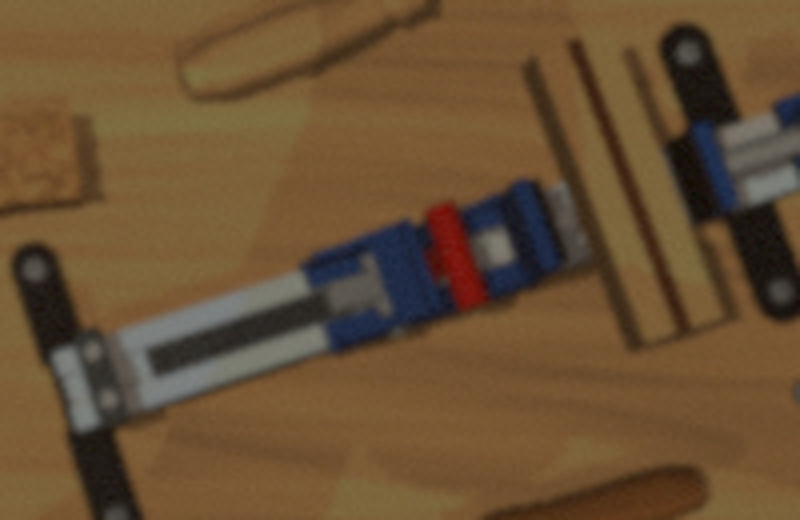

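Run:
```python
from h import *
d=np.load('t0.npz')
w=lambda a,b,z:world(d,300+a/4-.375,220+b/4-.375,z)
stop=w(102,375,.049); lev=w(456,255,.061); plate=w(532,225,.081); blk=w(632,195,.065); scr=w(765,155,.05)
top=w(408,272,.07)
for n,p in dict(stop=stop,lev=lev,plate=plate,blk=blk,scr=scr).items(): print(n,p)
for e in [stop-lev,stop-plate,stop-blk]: print(np.linalg.norm(e[:2]),np.degrees(np.arctan2(e[1],e[0])))
# bar edges (z .025): far/near pairs
for a,b in [((115,328),(305,272)),((150,408),(330,350))]:
  e=w(*a,.025)-w(*b,.025); print('edge',np.degrees(np.arctan2(e[1],e[0])))
# red mask centroid and principal axis
g=d['img'].astype(int); m=(g[...,0]>90)&(g[...,1]<50)&(g[...,2]<60); m[:250]=0;m[320:]=0;m[:,:390]=0;m[:,440:]=0
v,u=np.nonzero(m); print(len(u),u.mean(),v.mean(),world(d,u.mean(),v.mean(),.061), 'depthz',world(d,u.mean(),v.mean()))
```

```text
stop [0.44111421 0.08529226 0.049     ]
lev [ 0.50287549 -0.08230167  0.061     ]
plate [ 0.51540522 -0.11529602  0.081     ]
blk [ 0.53409255 -0.16658216  0.065     ]
scr [ 0.55869135 -0.23592248  0.05      ]
0.1786118223615667 110.22971936610855
0.21390374766547407 110.32289784954727
0.26848779363682085 110.26140541928407
edge 108.34319247993966
edge 109.63342446371519
181 413.54696132596683 283.35911602209944 [ 0.50290133 -0.08215159  0.061     ] depthz [ 0.50314879 -0.08240361  0.05929735]
```

Request:
drive_tool:
  series:
    - [[0.02,-0.014,0],-4,0]
    - [[0.05,-0.034,0],-10,0]
    - [[0.085,-0.058,0],-17,0]
    - [[0.12,-0.082,0],-24,0]
    - [[0.155,-0.106,0],-31,0]
    - [[0.19,-0.13,0],-38,0]
    - [[0.225,-0.154,0],-45,0]
    - [[0.26,-0.178,0],-52,0]
    - [[0.295,-0.202,0],-59,0]
    - [[0.33,-0.226,0],-66,0]
    - [[0.365,-0.25,0],-73,0]
    - [[0.395,-0.27,0.02],-80,0]
    - [[0.42,-0.287,0.05],-85,0]
    - [[0.437,-0.298,0.08],-88,0]
    - [[0.445,-0.304,0.1],-90.4,0]
    - [[0.445,-0.304,0.11],-90.4,0]
    - [[0.445,-0.304,0.12],-90.4,0]
    - [[0.445,-0.304,0.12],-90.4,0]
  newtons: 40

```text
time_s: 1.9
position: [0.5015, -0.0811, 0.1107]
tool_rot: [[-0.344, 0.939, -0.001], [0.939, 0.344, 0.0], [0.001, -0.001, -1.0]]
ft_force: [1.0, -0.1, -0.5]
grip_width: 0.0002
gripper_force: 0.0
```

Run:
```python
from h import *
d=grab('side','s1');grab('top','t1')
a=d['img'][140:320,280:480,::-1]; b=np.load('t1.npz')['img'][220:350,340:480,::-1]
a=cv2.resize(a,(400,360)); b=cv2.resize(b,(388,360))
cv2.imwrite('pics/c1.png',np.hstack([a,b]))
o=env.observe();print(o['time_s'],o['tool_rot'],o['position'],o['ft_force'],o['q'],o['grip_width'])
```

```text
2.0 [[-3.44160114e-01  9.38910483e-01  9.59949125e-04]
 [ 9.38910668e-01  3.44160647e-01 -4.54098694e-04]
 [-7.56734735e-04  7.45023816e-04 -9.99999436e-01]] [ 0.50212856 -0.0813082   0.1119935 ] [-0.02231479 -0.49956273  0.23763639] [-2.25520336e+01  2.48723308e+01  9.14536028e+01 -3.27552705e-03
  6.36132928e+01 -4.26811360e+01] 7.779974538353761e-05
```

View pics/c1.png

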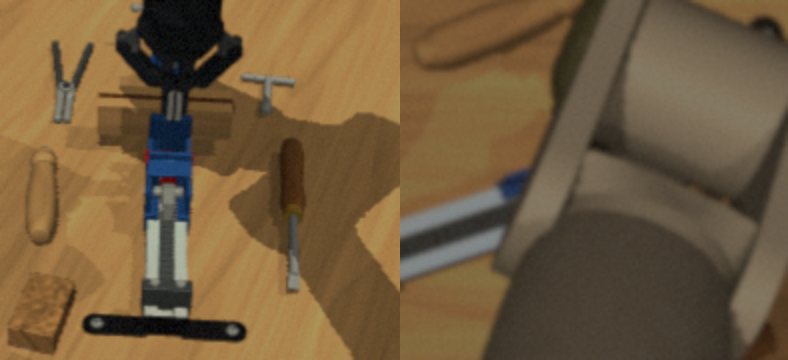

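The side crop shows the closed fingertips at (175,115), above the gap and in line with the bar. I'll lower them onto the thumb bar.

Request:
drive_tool:
  series:
    - [[0.001,0,0.015],0,0]
    - [[0.001,0,0.03],0,0]
    - [[0.001,0,0.042],0,0]
    - [[0.001,0,0.048],0,0]
    - [[0.001,0,0.051],0,0]
    - [[0.001,0,0.053],0,0]
    - [[0.001,0,0.053],0,0]

```text
time_s: 2.7
position: [0.502, -0.08, 0.0589]
tool_rot: [[-0.345, 0.938, 0.001], [0.938, 0.345, -0.001], [-0.001, 0.001, -1.0]]
ft_force: [0.4, -0.2, 0.8]
grip_width: -0.0001
gripper_force: 0.7
```

Request:
drive_tool:
  series:
    - [[0,0,0.002],0,0]
    - [[0,0,0.004],0,0]
    - [[0,0,0.006],0,0]
    - [[0,0,0.007],0,0]
    - [[0,0,0.0075],0,0]
    - [[0,0,0.0075],0,0]
    - [[0,0,0.0075],0,0]

```text
time_s: 3.4
position: [0.5026, -0.0806, 0.0518]
tool_rot: [[-0.346, 0.938, 0.003], [0.938, 0.346, -0.002], [-0.003, 0.002, -1.0]]
ft_force: [0.0, -4.4, 5.7]
grip_width: 0.0001
gripper_force: 3.1
```

Run:
```python
from h import *
d=grab('side','s2')
cv2.imwrite('pics/c2.png',cv2.resize(d['img'][160:310,300:440,::-1],None,fx=4,fy=4,interpolation=cv2.INTER_CUBIC))
o=env.observe();print(o['position'],o['ft_force'])
```

```text
[ 0.50256608 -0.08055962  0.05176105] [-0.9130817  -3.64531198  5.55488905]
```

View pics/c2.png

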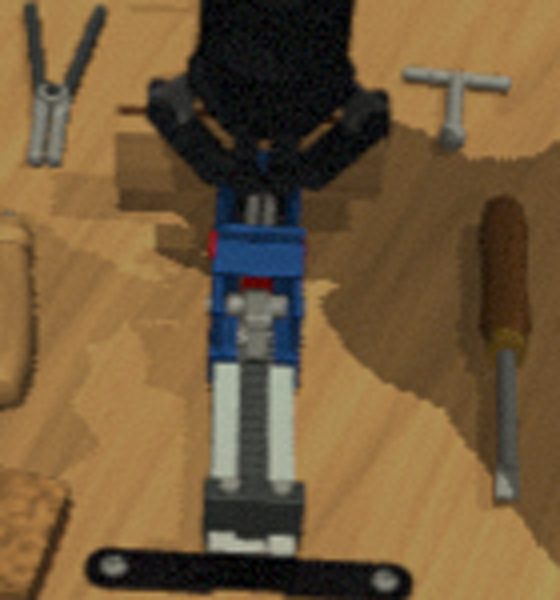

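The fingers are in the gap behind the wall and carry about 6 N, so the lever is down. Now I'll push along the bar.

Request:
drive_tool:
  series:
    - [[0.002,0,0],0,0]
    - [[0.005,0,0],0,0]
    - [[0.009,0,0],0,0]
    - [[0.014,0,0],0,0]
    - [[0.019,0,0],0,0]
    - [[0.024,0,0],0,0]
    - [[0.029,0,0],0,0]
    - [[0.034,0,0],0,0]
    - [[0.039,0,0],0,0]
    - [[0.042,0,0],0,0]
    - [[0.043,0,0],0,0]
    - [[0.043,0,0],0,0]

```text
time_s: 4.65
position: [0.4878, -0.0399, 0.0518]
tool_rot: [[-0.346, 0.938, 0.003], [0.938, 0.346, -0.002], [-0.002, 0.002, -1.0]]
ft_force: [0.3, -2.5, 5.0]
grip_width: -0.0001
gripper_force: 2.9
```

Request:
drive_tool:
  series:
    - [[0.003,0,0],0,0]
    - [[0.008,0,0],0,0]
    - [[0.013,0,0],0,0]
    - [[0.018,0,0],0,0]
    - [[0.023,0,0],0,0]
    - [[0.028,0,0],0,0]
    - [[0.033,0,0],0,0]
    - [[0.038,0,0],0,0]
    - [[0.043,0,0],0,0]
    - [[0.047,0,0],0,0]
    - [[0.049,0,0],0,0]
    - [[0.05,0,0],0,0]
    - [[0.05,0,0],0,0]

```text
time_s: 5.95
position: [0.4706, 0.0071, 0.0517]
tool_rot: [[-0.346, 0.938, 0.003], [0.938, 0.346, -0.001], [-0.002, 0.002, -1.0]]
ft_force: [0.7, -2.2, 5.8]
grip_width: -0.0001
gripper_force: 3.0
```

Run:
```python
from h import *
d=grab('side','s3')
cv2.imwrite('pics/c3.png',cv2.resize(d['img'][160:310,300:440,::-1],None,fx=4,fy=4,interpolation=cv2.INTER_CUBIC))
o=env.observe();print(o['position'],o['ft_force'])
```

```text
[0.47061095 0.00714341 0.05171094] [ 0.19553789 -3.28042091  6.29532074]
```

View pics/c3.png

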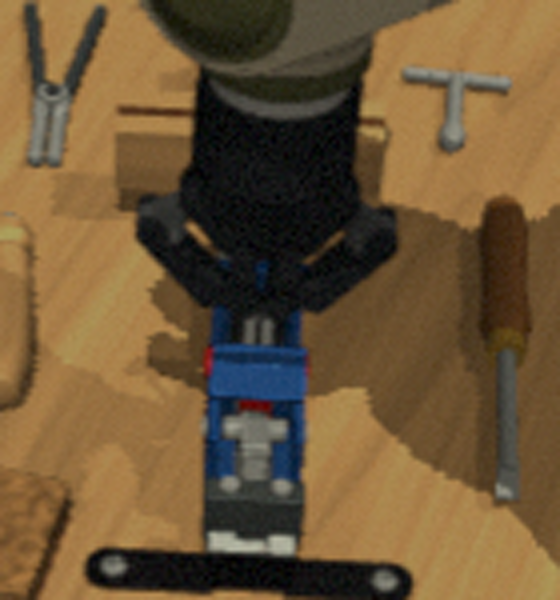

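The jaw is nearly at the stop: its rear end is at about (255,480), beside the stop block. I'll push slowly until it makes contact.

Request:
drive_tool:
  series:
    - [[0.002,0,0],0,0]
    - [[0.004,0,0],0,0]
    - [[0.006,0,0],0,0]
    - [[0.008,0,0],0,0]
    - [[0.01,0,0],0,0]
    - [[0.01,0,0],0,0]

```text
time_s: 6.6
position: [0.4672, 0.0166, 0.0517]
tool_rot: [[-0.346, 0.938, 0.003], [0.938, 0.346, -0.001], [-0.002, 0.003, -1.0]]
ft_force: [0.9, -2.7, 6.0]
grip_width: -0.0
gripper_force: 2.9
```

Request:
drive_tool:
  series:
    - [[0.002,0,0],0,0]
    - [[0.003,0,0],0,0]
    - [[0.004,0,0],0,0]
    - [[0.005,0,0],0,0]
    - [[0.005,0,0],0,0]

```text
time_s: 7.1
position: [0.4662, 0.0196, 0.0517]
tool_rot: [[-0.346, 0.938, 0.005], [0.938, 0.346, -0.004], [-0.006, 0.003, -1.0]]
ft_force: [1.8, -15.6, 3.4]
grip_width: -0.0004
gripper_force: 9.6
```

The force along the bar jumped to 16 N, so the jaw is on the end stop. I'll ease off the push and lift clear.

Request:
drive_tool:
  series:
    - [[-0.002,0,0],0,0]
    - [[-0.003,0,0],0,0]
    - [[-0.003,0,-0.004],0,0]
    - [[-0.003,0,-0.01],0,0]
    - [[-0.003,0,-0.02],0,0]
    - [[-0.003,0,-0.04],0,0]
    - [[-0.003,0,-0.07],0,0]
    - [[-0.003,0,-0.11],0,0]
    - [[-0.003,0,-0.15],0,0]
    - [[-0.04,0,-0.17],0,0]
    - [[-0.08,0,-0.18],0,0]
    - [[-0.12,0,-0.18],0,0]
    - [[-0.15,0,-0.18],0,0]
    - [[-0.15,0,-0.18],0,0]
    - [[-0.15,0,-0.18],0,0]

```text
time_s: 8.6
position: [0.5157, -0.1189, 0.2309]
tool_rot: [[-0.345, 0.939, -0.001], [0.939, 0.345, 0.001], [0.001, -0.001, -1.0]]
ft_force: [-0.1, 0.7, -0.0]
grip_width: -0.0003
gripper_force: 0.0
```

Run:
```python
from h import *
d=grab('side','s4');t=grab('top','t4')
cv2.imwrite('pics/c4.png',np.hstack([cv2.resize(d['img'][160:310,300:440,::-1],(400,429)),cv2.resize(t['img'][220:350,290:410,::-1],(396,429))]))
o=env.observe();print(o['time_s'],o['position'],o['ft_force'])
```

```text
8.7 [ 0.51565195 -0.11796612  0.2310878 ] [ 0.22091742  0.20968121 -1.09256943]
```

View pics/c4.png

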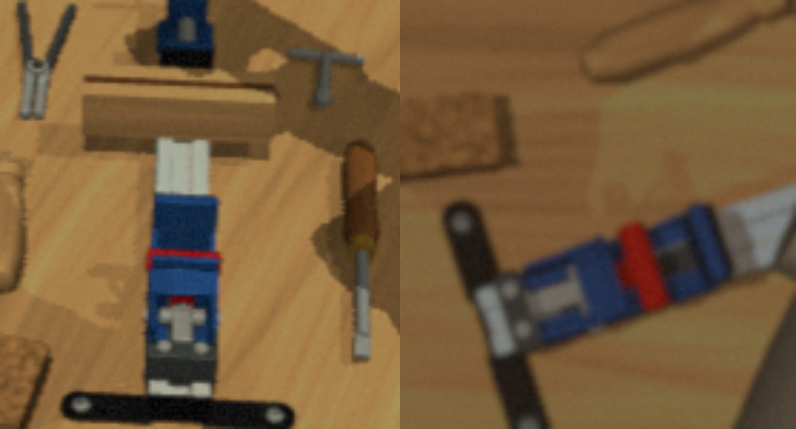

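The jaw is against the stop, at (525,300) in the right half, and the blank hasn't moved. Next I'll use depth to check that the lever is fully up.

Run:
```python
from h import *
def redz(d,box):
  g=d['img'].astype(int); m=(g[...,0]>90)&(g[...,1]<50)&(g[...,2]<60)
  k=np.zeros_like(m);k[box[0]:box[1],box[2]:box[3]]=1; m&=k
  v,u=np.nonzero(m)
  z=np.array([world({**d,'depth':d['depth']} ,a,b)[2] for a,b in zip(u,v)])
  print(len(u),u.mean(),v.mean(),np.percentile(z,[25,50,75,90]),world(d,u.mean(),v.mean(),.061))
L=lambda f:dict(np.load(f))
t0,t4=L('t0.npz'),L('t4.npz')
redz(t0,(250,320,390,440));redz(t4,(250,330,340,390))
st=lambda d:[world(d,u,v)[2].round(4) for u,v in[(324,313),(325,312),(326,316)]]
print(st(t0),st(t4))
s0,s4=L('s0.npz'),L('s4.npz')
redz(s0,(200,260,340,390)); redz(s4,(240,257,340,390))
```

```text
181 413.54696132596683 283.35911602209944 [0.05673923 0.05783129 0.0589277  0.05963934] [ 0.50290133 -0.08215159  0.061     ]
212 362.8160377358491 300.5707547169811 [0.05890807 0.06056269 0.06203143 0.06282783] [0.46671927 0.01443306 0.061     ]
[np.float64(0.048), np.float64(0.0484), np.float64(0.0505)] [np.float64(0.0496), np.float64(0.05), np.float64(0.0489)]
9 360.6666666666667 218.0 [0.05693922 0.05835071 0.0708481  0.07298905] [ 0.50744811 -0.07309019  0.061     ]
57 362.12280701754383 248.6315789473684 [0.06086895 0.06181028 0.06222454 0.06315097] [0.47111456 0.0135155  0.061     ]
```

```bash
python3 -c "
from rig import env
print(env.close_job())"
```

```text
the job is handed in; nothing more can be done
None
```

The clamp is open: I pushed the jaw to the end stop with the lever held down, the lever measures about 62 mm high (sprung up), and the blank looks unmoved; the job is handed in, but no verdict came back.

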